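Jog the welding electrode down with the spring-centred lever

TASK

Jog the nut welder's upper electrode down: on the blue control box, tilt the lever with the yellow ball well over towards the green lens, hold it there for a good second, then let it spring back upright and leave it alone. Never tilt it towards the red lens, and leave the black-balled fume extraction lever and the blue bin of nuts undisturbed.

Things in the scene. Friction and masses are not known exactly. Their poses are not given: they have to be found in the camera images.
- jog_box: Blue control box with aluminium top plate, fixed to the bench, 120 (x) x 160 (y) x 75 mm high, turned up to 35 degrees either way. Origin: centre of its underside, z up. On top lie a green lens (23 mm wide) 57 mm from the centre towards the box's +y and a red one 57 mm towards its -y. The jog lever pivots in the middle of the top, 75 mm above the origin; a rubber boot rises 16 mm round its foot.
- jog_lever (a joint): Tilt (rad) of the jog lever on the blue box: 10 mm steel rod with a 32 mm yellow ball, ball centre 90 mm from the pivot (165 mm above the bench when upright). 0 upright, its rest; positive towards the green lens (box +y), negative towards the red; stops at +-0.5. A well damped spring always brings it back upright; 0.4 rad takes about 5.5 N at the ball.
- vent_lever (a joint): Tilt (rad, 0 upright) of the bystander lever: same lever and size of box, but the box is grey and the ball black; it may stand left or right of the blue box, its centre at least 240 mm from the blue box's centre. Leave it alone.
- nut_bin: Loose open blue plastic bin of steel nuts, 100 x 160 x 75 mm high, 0.9 kg; origin at the centre of its underside. It stands on the bench beyond the control boxes; leave it where it is.
There are look-alikes about, which are no part of the job. What is shaped like the jog_box but brown or turquoise is not meant.

How it is judged:
On the way:
1. the yellow-balled lever is held tilted well over (more than 0.3 rad of its 0.5) towards the green lens for 0.7 s (value of joint jog_lever above 0.3 rad), for 0.7 s.
At the end, for the whole second after the job is handed in: The yellow-balled lever has sprung back upright (within 0.08 rad) and is still, the black-balled lever is upright (within 0.08 rad), and the nut bin stands within 20 mm of where it began (value of joint jog_lever between -0.08 and 0.08 rad and velocity of joint jog_lever between -0.1 and 0.1 rad/s and value of joint vent_lever between -0.08 and 0.08 rad and distance of nut_bin from where it was at the start of the episode below 0.02 m); the robot touches nothing.
It fails at once if the yellow-balled lever is tilted towards the red lens by more than 0.17 rad (value of joint jog_lever below -0.17 rad).
It fails at once if the black-balled lever is tilted by more than 0.12 rad either way (value of joint vent_lever above 0.12 rad or value of joint vent_lever below -0.12 rad).
It fails at once if the nut bin is shifted by more than 20 mm (distance of nut_bin from where it was at the start of the episode above 0.02 m).
It also fails if it takes over 35 s, if anything falls off the work surface, if the arm or the gripper's body presses on something with over 40 N, if the wrist force passes 120 N, or if a joint passes its speed limit or range.

ROBOT

A 7-joint arm with a two-finger parallel gripper is mounted at the origin on the work surface. World frame = base frame: x ahead of the robot, y to its left, z up, the work surface at z = 0. Lengths are in m, angles in rad, forces in N, time in s.
With the tool pointing down it reaches from about 0.35 to 0.9 m from the base axis. Payload 8.1 kg.
Tool frame: the origin (TCP) lies at the very end of the fingers, on their centre line; the grasp point (between the pads) lies 19 mm behind it; z points along the fingers, y is the direction in which the jaws open and shut (so a half turn about z gives the same grasp; the last joint's range is limited). The gripper opens to 85 mm and grips with 20 to 120 N. Pads are 22 mm wide; open, the fingers measure 114 mm over their backs; the gripper's body (76 mm by 85 mm) begins 54 mm behind the grasp point. The pads swing forward as they close: fully open they stand 13 mm farther back than shut.
Start: joints at [-1.391, 0.434, 0.025, 1.573, -0.012, 1.134, -0.075], TCP at [0.174, 0.6, 0.205] pointing down, gripper open.
Joint ranges: [-2.62, 2.62], [-0.44, 2.09], [-1.27, 1.32], [0.08, 2.57], [-1.32, 4.46], [0.12, 2], [-2.74, 2.74]. Speed limits (rad/s): [2.22, 2.22, 3.01, 3.01, 3.14, 3.14, 3.14].

INTERFACE

Orientations are given as a unit quaternion [w, x, y, z].
In Python, from cell import ctrl gives the robot as it stands.
- The arm moves only by the shell command python3 -m handwheel 'ROWS' [FORCE]. ROWS is JSON, a list of rows, each a list of 3 entries, a list of its own where there are three numbers: the finger opening in cm, from 0 to 8.54, then the shift along the tool's x, y, z in cm, then the turn, a rotation vector about the tool's x, y, z in degrees. A call has 1 to 10 rows; each row shifts and turns the commanded pose from where the row before left it, along the tool's axes as they then stand; what a row does not reach is not made up. A row lasts 1/8 s, in which the tool goes at most 62.5 mm and 10.7 degrees, less where a joint would pass 70% of its speed; a pose out of reach is approached as far as the arm can. A call is refused whole if a number of a shift passes 6.25 or a number of a turn 10.7, either way. A call with a gripper value outside its range is refused whole. The fingers move at their own pace and stop on an object; FORCE is the grip in N (left out, the last holds). Time passes only in rows, so rows that do not move let the fingers close. It gives the time, the measured TCP pose, the force and the opening at its end, in the units of the state.
- ctrl.read_state(): the state, without advancing time (a new reading comes with each control period).
- ctrl.snapshot(name): name is "side" or "top" or "wrist"; returns a dict with "color" (480x640x3 uint8, red, green, blue), "fx", "fy", "cx", "cy" (pixels), "eye" and "attitude" of the camera in the world; the wrist camera has in their place "mount" (4x4, takes a point from camera to tool coordinates, whose origin is the TCP and whose axes are the flange's). Camera axes: x right, y down, z forward; pixel columns grow to the right and rows downward; lengths in m; the calibration is good to about 2 mm. A picture is of the moment at which its call begins: read the wrist's pose just before it. There is no depth.
- ctrl.close_job(): hands the job in, once; it reports no verdict.
Trained networks look in a picture, given as the dict that the camera call returned (one of the last four; its "shot" number tells which), for a name from the list of things; names that differ only in an ending like _2 or _b are one class to them, and where a whole thing is asked for, a point or a joint stands for the part that bears it (a point fixed in the world has none). Each returns a list of dicts, best first, with "conf" (0 to 1); they miss things now and then, are a little off and sometimes report something else, mostly with a low value. They report only what shows in the picture. A call takes as long as a camera call. They do not tell look-alikes from the thing itself.
- ctrl.boxes_of(picture, target): "at" ([x, y, z] in m, in world coordinates, good to about 4 mm: the middle of the surface that is visible of it).
- ctrl.outline_of(picture, target): "mask" (480x640 bool, what is visible of it).
- ctrl.mark_of(picture, target): "at" ([x, y, z] in m, in world coordinates, good to about 4 mm: a listed point, or the origin of a listed thing).
The state is a dict: "time": time; "q": joint angles; "joint_velocities": joint speeds; "tau": joint torques, N m; "eef_pos": TCP position; "orientation": TCP orientation; "contact_force": force on the tool from outside, world axes, zero at the start; "ft_torque": the same for the moment, N m; "finger_gap": opening from 0.0 (shut) to 1.0 (fully open).
Only numpy, scipy, OpenCV 4.12 (cv2) and the standard library are available. Lean on these libraries where they do the work, as an engineer would, in place of code of your own. Each camera call takes 0.05 s, during which the arm holds its last target. There are 200 camera calls.

## Working session

There is one attempt and no reset: what is moved stays moved. The work goes in short steps, Python scripts to look and compute and a shell command to move; the robot and the scene stay as the last step left them, time stands still between calls to the robot, and variables do not carry over. Pictures are saved under pics/ and viewed, about 8 in all and at most 12, crops included, and the job is handed in when it is done.

```bash
mkdir -p pics; python3 - <<'E'
from cell import ctrl
import cv2
s=ctrl.read_state();print(s['time'],s['eef_pos'],s['orientation'],s['finger_gap'])
for n in("top","side"):
    p=ctrl.snapshot(n);cv2.imwrite(f"pics/{n}1.png",p["color"][:,:,::-1])
    print(n,p['eye'],p['attitude'],p['fx'],p['cx'],p['cy'])
    for t in("jog_box","jog_lever","vent_lever","nut_bin"):
        for f in("boxes_of","mark_of"):
            try:print(t,f,[(r['conf'],r['at']) for r in getattr(ctrl,f)(p,t)])
            except Exception as e:print(t,f,e)
E
```

```text
0.0 [0.1743048  0.59962682 0.20444332] [-5.24797631e-05  1.40966597e-01  9.90014043e-01 -7.80890973e-04] 0.9989372492816692
top [ 0.27572227 -0.1339428   1.24924031] [-0.07091256  0.71124818 -0.69581198  0.07030736] 449.88044718205157 324.62173214401514 239.47843316363281
jog_box boxes_of [(0.9, [0.2675, -0.5273, 0.0784]), (0.85, [0.5126, -0.2054, 0.0788]), (0.7, [0.5613, -0.4499, 0.0757])]
jog_box mark_of [(0.83, [0.2939, -0.2626, -0.0028]), (0.68, [0.5224, -0.2155, -0.0004]), (0.65, [0.2656, -0.5416, 0.0048]), (0.62, [0.5721, -0.4653, 0.002])]
jog_lever boxes_of [(0.62, [0.5236, -0.2178, 0.1726]), (0.62, [0.2673, -0.5352, 0.1733]), (0.56, [0.2879, -0.2545, 0.1794]), (0.55, [0.5732, -0.4649, 0.1725])]
jog_lever mark_of it knows: jog_box, nut_bin
vent_lever boxes_of [(0.66, [0.4858, 0.1937, 0.176])]
vent_lever mark_of it knows: jog_box, nut_bin
nut_bin boxes_of [(0.73, [0.7181, -0.0475, 0.0414])]
nut_bin mark_of [(0.72, [0.7145, -0.0501, 0.0025])]
side [-0.01504907 -1.05656957  1.22166979] [-0.35336707  0.89765091 -0.24809919  0.0883252 ] 557.6352933837499 318.8437703600939 236.32686247028013
jog_box boxes_of [(0.97, [0.5074, -0.2362, 0.0708]), (0.97, [0.2529, -0.5564, 0.0744]), (0.61, [0.2824, -0.2769, 0.0774])]
jog_box mark_of [(0.96, [0.2903, -0.259, 0.0024]), (0.96, [0.2628, -0.5423, -0.0012]), (0.88, [0.5755, -0.4643, -0.0002]), (0.61, [0.5232, -0.2191, -0.0014])]
jog_lever boxes_of [(0.74, [0.2677, -0.5437, 0.1752]), (0.51, [0.5211, -0.2257, 0.1695]), (0.47, [0.5665, -0.4724, 0.1696]), (0.46, [0.2895, -0.2681, 0.1688])]
jog_lever mark_of it knows: jog_box, nut_bin
vent_lever boxes_of [(0.57, [0.487, 0.1958, 0.1612])]
vent_lever mark_of it knows: jog_box, nut_bin
nut_bin boxes_of [(0.94, [0.7045, -0.058, 0.0465])]
nut_bin mark_of [(0.71, [0.709, -0.0515, -0.0002])]
```

View pics/top1.png

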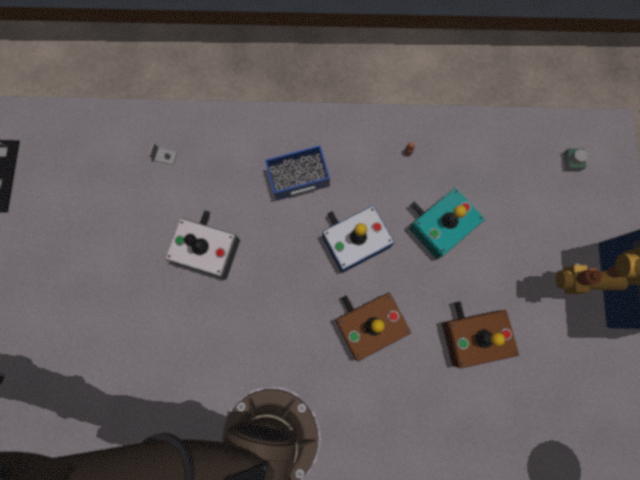

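View pics/side1.png

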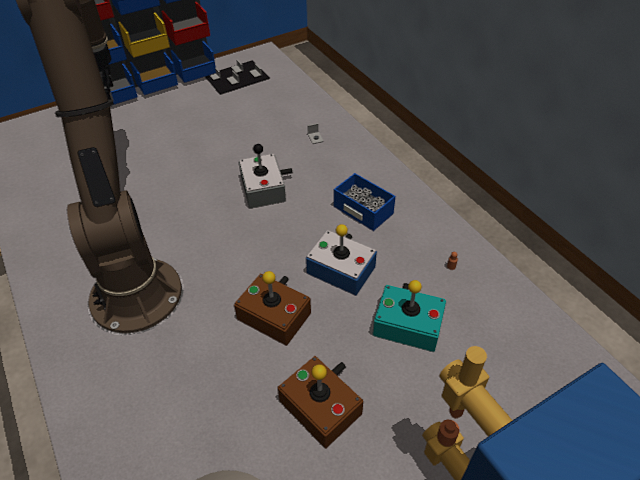

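The top picture shows the blue box with its aluminium top, yellow ball at about (360,230), green lens (340,246) and red lens (377,227). The brown and turquoise boxes are look-alikes, and the grey box with the black ball stands left at (200,247). Next I measure the lens line and the ball.

```bash
cat > h.py <<'E'
from cell import ctrl
import numpy as np, cv2
from scipy.spatial.transform import Rotation as R
def rot(q): return R.from_quat(np.roll(q,-1))
def ray(p,uv,z):
    d=rot(p['attitude']).apply([(uv[0]-p['cx'])/p['fx'],(uv[1]-p['cy'])/p['fy'],1]); e=np.array(p['eye'])
    return e+d*(z-e[2])/d[2]
def proj(p,X):
    c=rot(p['attitude']).inv().apply(np.array(X)-p['eye']); return p['fx']*c[0]/c[2]+p['cx'],p['fy']*c[1]/c[2]+p['cy']
def blob(p,lo,hi,near,rad=45):
    m=cv2.inRange(cv2.cvtColor(p['color'],cv2.COLOR_RGB2HSV),lo,hi)
    k=np.zeros_like(m); cv2.circle(k,tuple(int(v) for v in near),rad,255,-1)
    n,l,s,c=cv2.connectedComponentsWithStats(m&k)
    i=1+np.argmax(s[1:,4]); return c[i],s[i,4]
E
python3 - <<'E'
from h import *
C=[.523,-.217]
for n in("top","side"):
    p=ctrl.snapshot(n); near=proj(p,C+[.1]); r=30 if n=="top" else 40
    g,ga=blob(p,(45,80,50),(85,255,255),near,r); d,da=blob(p,(170,120,60),(180,255,255),near,r); y,ya=blob(p,(20,120,90),(32,255,255),near,r)
    G,D,Y=ray(p,g,.078),ray(p,d,.078),ray(p,y,.165)
    print(n,g,ga,d,da,y,ya,'\n',G,D,Y,'mid',(G+D)/2,'dist',np.linalg.norm(G-D),'ang',np.degrees(np.arctan2(*(G-D)[1::-1])))
E
```

```text
top [339.12820513 245.87179487] 39 [380. 226.] 1 [360.49473684 229.05263158] 95 
 [ 0.49675053 -0.16911378  0.078     ] [ 0.55319969 -0.27751466  0.078     ] [ 0.52377661 -0.21863602  0.165     ] mid [ 0.52497511 -0.22331422  0.078     ] dist 0.12221807389356508 ang 117.50799903263622Traceback (most recent call last):
  File "<stdin>", line 5, in <module>
  File "h.py", line 14, in blob
    i=1+np.argmax(s[1:,4]); return c[i],s[i,4]
        ~~~~~~~~~^^^^^^^^^
    return _wrapfunc(a, 'argmax', axis=axis, out=out, **kwds)
    return bound(*args, **kwds)
ValueError: attempt to get argmax of an empty sequence
```

```bash
python3 -m handwheel '[[0,[0,0,-3],[0,0,9.2]],[0,[0,0,-3],[0,0,9.2]],[0,[0,0,-3],[0,0,9.2]],[0,[0,0,-3],[0,0,9.2]],[0,[0,0,-2],[0,0,9]],[0,[0,0,0],[0,0,0]]]' 40
cat > w.py <<'E'
from h import *
import sys
s=ctrl.read_state(); r=rot(s['orientation']); a=np.radians(118); g=np.array([np.cos(a),np.sin(a),0])
T=np.array([.5235,-.2185,.145])-.06*g
print(s['time'],'pos',s['eef_pos'],'tool x ang',np.degrees(np.arctan2(*r.as_matrix()[1::-1,0])),'z',r.as_matrix()[:,2].round(3),'F',np.round(s['contact_force'],1))
print('to approach, tool cm',(r.inv().apply(T-s['eef_pos'])*100).round(2),'q',np.round(s['q'],2))
E
python3 w.py
```

```text
time: 1.55
eef_pos: [0.1746, 0.6009, 0.3467]
orientation: [-0.0, 0.515, 0.857, 0.001]
contact_force: [-0.6, -0.1, -0.1]
finger_gap: 0.002
1.55 pos [0.17455414 0.60094411 0.34668762] tool x ang 118.05456939420635 z [ 0.001  0.003 -1.   ] F [-0.6 -0.1 -0.1]
to approach, tool cm [-94.77  -7.79  19.94] q [-1.51  0.36  0.21  1.35 -0.07  1.44 -0.82]
```

```bash
python3 -m handwheel '[[0,[-5,1,0],[0,0,0]],[0,[-5,1,0],[0,0,0]],[0,[-5,1,0],[0,0,0]],[0,[-5,1,0],[0,0,0]],[0,[-5,0.5,0],[0,0,0]],[0,[-5,0.5,0],[0,0,0]],[0,[-5,0,0],[0,0,0]],[0,[-5,0,0],[0,0,0]],[0,[-5,0,0],[0,0,0]],[0,[-5,0,0],[0,0,0]]]'
python3 w.py
```

```text
time: 2.8
eef_pos: [0.4533, 0.1804, 0.3441]
orientation: [-0.0, 0.513, 0.858, -0.001]
contact_force: [-0.4, -0.1, 1.0]
finger_gap: 0.003
2.8 pos [0.4533137  0.18042873 0.34410971] tool x ang 118.2570570595114 z [-0.001 -0.001 -1.   ] F [-0.4 -0.1  1. ]
to approach, tool cm [-44.46 -12.71  19.93] q [-0.92  0.11  0.49  1.69 -0.05  1.36  0.07]
```

```bash
python3 -m handwheel '[[0,[-5,-1.4,0],[0,0,0]],[0,[-5,-1.4,0],[0,0,0]],[0,[-5,-1.4,0],[0,0,0]],[0,[-5,-1.4,0],[0,0,0]],[0,[-5,-1.4,0],[0,0,0]],[0,[-5,-1.4,0],[0,0,0]],[0,[-5,-1.4,0],[0,0,0]],[0,[-5,-1.4,0],[0,0,0]],[0,[-4.4,-1.5,0],[0,0,0]],[0,[0,0,0],[0,0,0]]]'
python3 w.py
```

```text
time: 4.05
eef_pos: [0.5478, -0.274, 0.3434]
orientation: [-0.001, 0.516, 0.856, -0.002]
contact_force: [0.5, 0.9, 0.4]
finger_gap: -0.0
4.05 pos [ 0.54779772 -0.27395835  0.34343385] tool x ang 117.84224987178237 z [-0.003 -0.002 -1.   ] F [0.5 0.9 0.4]
to approach, tool cm [ 0.04  0.53 19.84] q [-0.14  0.4   0.79  1.42 -0.28  1.44  1.13]
```

Now I go down on the red side and look.

```bash
python3 -m handwheel '[[0,[0,0.4,4],[0,0,0]],[0,[0,0,4],[0,0,0]],[0,[0,0,4],[0,0,0]],[0,[0,0,4],[0,0,0]],[0,[0,0,3.8],[0,0,0]],[0,[0,0,0],[0,0,0]]]'
python3 w.py; python3 - <<'E'
from h import *
p=ctrl.snapshot("side"); x,y=map(int,proj(p,[.52,-.22,.12]))
q=ctrl.snapshot("top"); u,v=map(int,proj(q,[.52,-.22,.12]))
f=lambda c,x,y:cv2.resize(c[y-75:y+75,x-65:x+65,::-1],(390,450),interpolation=cv2.INTER_CUBIC)
cv2.imwrite("pics/a.png",np.hstack([f(p['color'],x,y),f(q['color'],u,v)]))
E
```

```text
time: 4.8
eef_pos: [0.5509, -0.2653, 0.1441]
orientation: [-0.003, 0.514, 0.858, -0.0]
contact_force: [0.2, -0.8, 0.9]
finger_gap: -0.001
4.8 pos [ 0.55092402 -0.26528999  0.1440511 ] tool x ang 118.18139915555598 z [-0.006  0.003 -1.   ] F [ 0.2 -0.8  0.9]
to approach, tool cm [-0.58 -0.23 -0.1 ] q [-0.1   0.54  0.7   1.72 -0.39  1.04  1.22]
```

View pics/a.png

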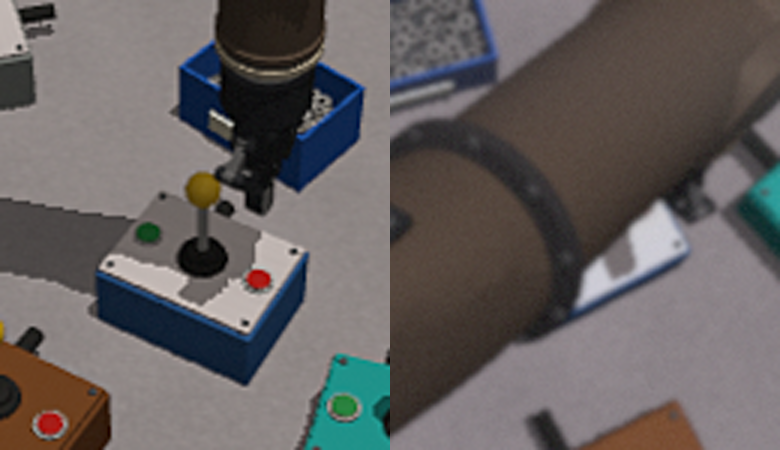

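The side crop shows the upright yellow lever with the closed fingertips just behind and to the red side, clear of it. I check the fingertip pixel against the projected TCP.

```bash
python3 - <<'E'
from h import *
p=ctrl.snapshot("side"); s=ctrl.read_state(); x,y=map(int,proj(p,[.52,-.22,.12]))
f=lambda X:tuple((np.array(proj(p,X))-[x-65,y-75])*3)
c=cv2.resize(p['color'][y-75:y+75,x-65:x+65,::-1],(390,450),interpolation=cv2.INTER_CUBIC)
for X,col in((s['eef_pos'],(255,0,255)),([.5235,-.2185,.165],(255,0,0)),([.4968,-.1691,.078],(255,255,0)),([.55,-.269,.078],(255,255,0))):
    q=f(X);print(q);cv2.drawMarker(c,tuple(int(v) for v in q),col,0,14,1)
cv2.imwrite("pics/b.png",cv2.resize(c,(780,900))[150:740])
E
```

```text
(np.float64(258.8326999844467), np.float64(225.75580617323905))
(np.float64(199.05376686334023), np.float64(190.4590567852657))
(np.float64(144.71060792351432), np.float64(233.09978223170816))
(np.float64(253.10699607006296), np.float64(281.13362275220163))
```

View pics/b.png

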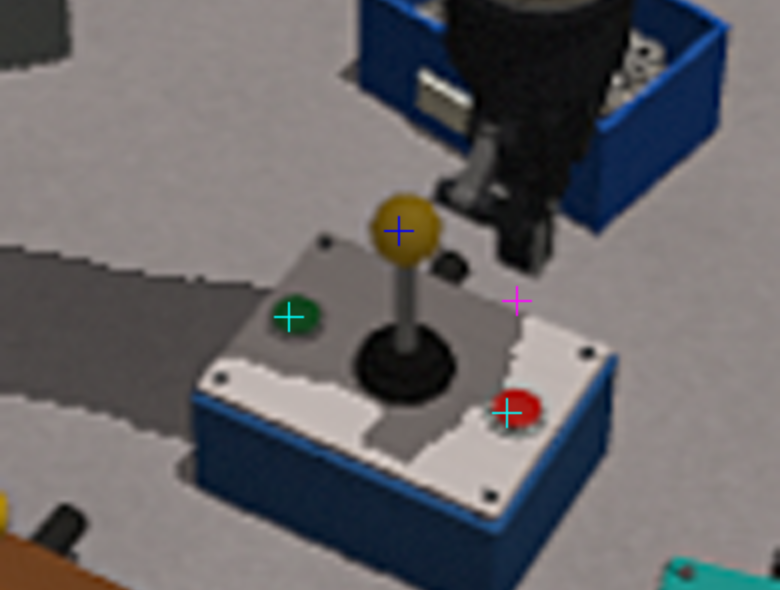

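```bash
python3 - <<'E'
from h import *
s=ctrl.read_state();p=ctrl.snapshot("wrist");M=np.array(p['mount']);r=rot(s['orientation']);print(M.round(3))
c=p['color'][:,:,::-1].copy()
def pj(t):
    v=np.linalg.inv(M)@np.r_[t,1];return p['fx']*v[0]/v[2]+p['cx'],p['fy']*v[1]/v[2]+p['cy']
for t,col in(([0,0,0],(255,0,255)),(r.inv().apply(np.array([.5235,-.2185,.165])-s['eef_pos']),(255,0,0)),(r.inv().apply(np.array([.497,-.169,.078])-s['eef_pos']),(255,255,0)),(r.inv().apply(np.array([.55,-.269,.078])-s['eef_pos']),(255,255,0))):
    q=pj(t);print(t,q);cv2.drawMarker(c,tuple(int(v) for v in q),col,0,20,2)
print([(b['conf'],b['at']) for b in ctrl.boxes_of(p,"jog_lever")])
cv2.imwrite("pics/w.png",c)
E
```

```text
[[ 0.    -0.965 -0.263  0.067]
 [ 1.     0.     0.     0.   ]
 [ 0.    -0.263  0.965 -0.168]
 [ 0.     0.     0.     1.   ]]
[0, 0, 0] (np.float64(316.21807412182847), np.float64(284.4346290826784))
[ 0.05772315 -0.00340175 -0.01652434] (np.float64(307.7334752706758), np.float64(166.91808572366625))
[ 0.11397642 -0.00358416  0.07040688] (np.float64(310.40635691625465), np.float64(61.45595206528367))
[ 0.00080002 -0.00387012  0.07054481] (np.float64(310.7237152640632), np.float64(244.41614820774686))
[(0.84, [0.5277, -0.2148, 0.1762])]
```

View pics/w.png

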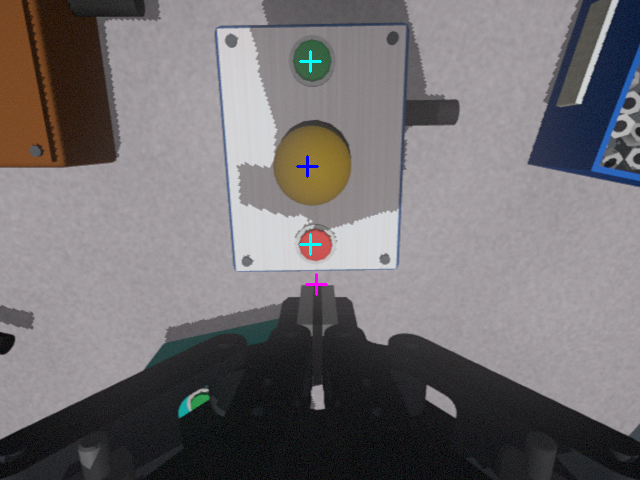

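The wrist view confirms the alignment: ball centre (312,165), green lens (311,61), red lens (315,244), fingertips at (317,285). The ball is only about 2 mm off the push line, so I start pushing.

```bash
python3 -m handwheel '[[0,[0.6,-0.2,0.4],[0,0,0]],[0,[0.7,0,0],[0,0,0]],[0,[0.7,0,0],[0,0,0]],[0,[0.7,0,0],[0,0,0]],[0,[0.7,0,0],[0,0,0]],[0,[0.7,0,0],[0,0,0]],[0,[0.7,0,0],[0,0,0]],[0,[0.6,0,0],[0,0,0]],[0,[0,0,0],[0,0,0]]]'
python3 w.py
```

```text
time: 6.18
eef_pos: [0.5258, -0.2208, 0.1434]
orientation: [0.0, 0.515, 0.857, -0.0]
contact_force: [-0.2, -3.0, 4.1]
finger_gap: 0.001
6.175 pos [ 0.52580729 -0.22076259  0.14336253] tool x ang 118.00694186471759 z [ 0. -0. -1.] F [-0.2 -3.   4.1]
to approach, tool cm [-5.69 -0.1  -0.16] q [-0.2   0.47  0.72  1.83 -0.37  0.98  1.16]
```

```bash
python3 -m handwheel '[[0,[0.7,0,0],[0,0,0]],[0,[0.7,0,0],[0,0,0]],[0,[0,0,0],[0,0,0]],[0,[0,0,0],[0,0,0]]]'
python3 w.py; python3 - <<'E'
from h import *
p=ctrl.snapshot("side"); x,y=map(int,proj(p,[.52,-.22,.12])); print(x-65,y-75)
b,a=blob(p,(20,120,60),(32,255,255),proj(p,[.505,-.18,.158]),20); print(b,a)
th=np.arange(0,.51,.1);g=np.array([-.469,.883,0])
for t in th: print(t,np.round(proj(p,np.array([.5245,-.2185,.075])+.09*(np.sin(t)*g+[0,0,np.cos(t)])),1))
cv2.imwrite("pics/c.png",cv2.resize(p['color'][y-75:y+75,x-65:x+65,::-1],(520,600),interpolation=cv2.INTER_CUBIC))
E
```

```text
time: 6.68
eef_pos: [0.5195, -0.2087, 0.1433]
orientation: [0.0, 0.515, 0.857, 0.0]
contact_force: [1.0, -3.8, 2.3]
finger_gap: -0.0
6.675 pos [ 0.51953296 -0.20867779  0.14333741] tool x ang 117.99522625634319 z [ 0. -0. -1.] F [ 1.  -3.8  2.3]
to approach, tool cm [-7.05 -0.11 -0.16] q [-0.23  0.45  0.72  1.85 -0.36  0.97  1.14]
274 167
[330.30232558 227.48837209] 86
0.0 [340.7 230.3]
0.1 [337.7 229.2]
0.2 [334.7 228.3]
0.30000000000000004 [331.9 227.6]
0.4 [329.1 227.3]
0.5 [326.5 227.2]
```

View pics/c.png

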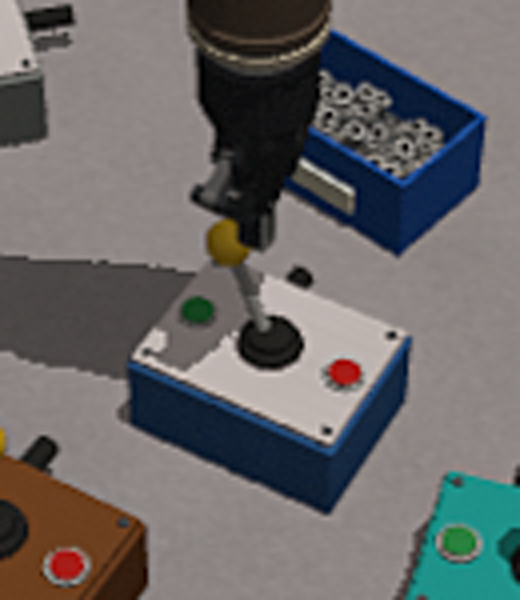

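The lever leans towards the green lens by about 0.35 rad (ball at side pixel (330,227)). I add 5 mm and hold.

```bash
python3 -m handwheel '[[0,[0.5,0,0],[0,0,0]],[0,[0,0,0],[0,0,0]],[0,[0,0,0],[0,0,0]],[0,[0,0,0],[0,0,0]],[0,[0,0,0],[0,0,0]],[0,[0,0,0],[0,0,0]],[0,[0,0,0],[0,0,0]],[0,[0,0,0],[0,0,0]],[0,[0,0,0],[0,0,0]],[0,[0,0,0],[0,0,0]]]'
python3 w.py; python3 - <<'E'
from h import *
p=ctrl.snapshot("side")
print(blob(p,(20,120,60),(32,255,255),proj(p,[.505,-.18,.158]),20))
E
```

```text
time: 7.98
eef_pos: [0.517, -0.2041, 0.1432]
orientation: [0.0, 0.515, 0.857, 0.0]
contact_force: [1.9, -3.4, 2.2]
finger_gap: 0.003
7.975 pos [ 0.51704304 -0.20411625  0.14320624] tool x ang 117.99686410883703 z [ 0. -0. -1.] F [ 1.9 -3.4  2.2]
to approach, tool cm [-7.57 -0.1  -0.18] q [-0.24  0.45  0.72  1.86 -0.36  0.96  1.13]
(array([329.09638554, 227.39759036]), np.int32(83))
```

```bash
python3 -m handwheel '[[0,[0.3,0,0],[0,0,0]],[0,[0,0,0],[0,0,0]],[0,[0,0,0],[0,0,0]],[0,[0,0,0],[0,0,0]],[0,[0,0,0],[0,0,0]],[0,[0,0,0],[0,0,0]],[0,[0,0,0],[0,0,0]],[0,[0,0,0],[0,0,0]],[0,[0,0,0],[0,0,0]],[0,[0,0,0],[0,0,0]]]'
python3 -m handwheel '[[0,[-1,0,0],[0,0,0]],[0,[-1,0,0],[0,0,0]],[0,[-1,0,0],[0,0,0]],[0,[-1,0,0],[0,0,0]],[0,[-1,0,0],[0,0,0]],[0,[-1,0,0],[0,0,0]],[0,[-1,0,0],[0,0,0]],[0,[-1,0,0],[0,0,0]],[0,[0,0,0],[0,0,0]]]'
python3 w.py
```

```text
time: 9.28
eef_pos: [0.5156, -0.2015, 0.1432]
orientation: [0.0, 0.515, 0.857, 0.0]
contact_force: [2.6, -3.4, 2.2]
finger_gap: -0.004
time: 10.4
eef_pos: [0.5532, -0.2731, 0.1432]
orientation: [0.0, 0.516, 0.857, -0.0]
contact_force: [-0.8, 0.2, -0.6]
finger_gap: 0.0
10.4 pos [ 0.55324685 -0.27308329  0.14315637] tool x ang 117.93764138849623 z [-0. -0. -1.] F [-0.8  0.2 -0.6]
to approach, tool cm [ 0.22 -0.06 -0.18] q [-0.09  0.55  0.7   1.71 -0.4   1.03  1.23]
```

```bash
python3 -m handwheel '[[0,[0,0,-4],[0,0,0]],[0,[0,0,-4],[0,0,0]],[0,[0,0,-4],[0,0,0]],[0,[0,0,-4],[0,0,0]],[0,[0,0,0],[0,0,0]],[0,[0,0,0],[0,0,0]],[0,[0,0,0],[0,0,0]]]'
python3 w.py; python3 - <<'E'
from h import *
p=ctrl.snapshot("side"); x,y=map(int,proj(p,[.52,-.12,.1]))
print(blob(p,(20,120,60),(32,255,255),proj(p,[.5235,-.2185,.165]),20))
print([(b['conf'],b['at']) for t in("nut_bin","jog_lever","vent_lever") for b in ctrl.boxes_of(p,t)], ctrl.mark_of(p,"nut_bin"))
cv2.imwrite("pics/d.png",cv2.resize(p['color'][y-150:y+150,x-200:x+200,::-1],(800,600),interpolation=cv2.INTER_CUBIC))
E
```

```text
time: 11.28
eef_pos: [0.5527, -0.2715, 0.3019]
orientation: [-0.001, 0.515, 0.857, -0.0]
contact_force: [-0.6, -0.1, 0.1]
finger_gap: -0.003
11.275 pos [ 0.55266083 -0.27150785  0.30188572] tool x ang 118.00185409348394 z [-0.002  0.001 -1.   ] F [-0.6 -0.1  0.1]
to approach, tool cm [ 0.02 -0.07 15.69] q [-0.14  0.42  0.77  1.49 -0.3   1.36  1.14]
(array([341.30693069, 230.00990099]), np.int32(101))
[(0.86, [0.6973, -0.0657, 0.041]), (0.67, [0.2657, -0.5481, 0.1722]), (0.66, [0.5664, -0.4713, 0.1714]), (0.65, [0.2892, -0.2684, 0.1707]), (0.48, [0.5234, -0.225, 0.1668]), (0.52, [0.4835, 0.1979, 0.1605])] [{'at': [0.7095, -0.0507, 0.003], 'conf': 0.64}]
```

View pics/d.png

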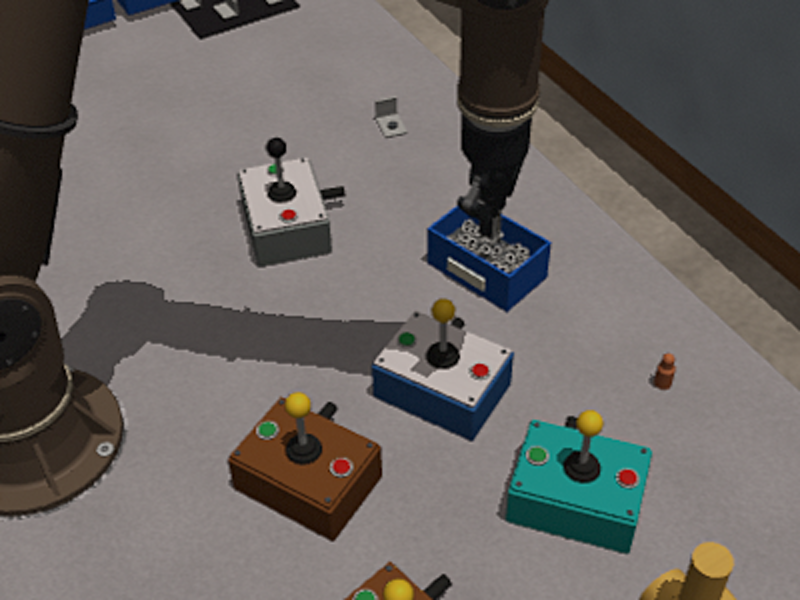

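The lever is upright again, with the ball at side pixel (341,230) where 0 rad predicts (340.7,230.3). The gripper is well above everything, and the black lever and the bin are where they were.

```bash
python3 -c "
from cell import ctrl
print(ctrl.close_job(), ctrl.read_state()['time'])"
```

```text
the job is handed in; nothing more can be done
the job is handed in; nothing more can be done
```

I tilted the yellow-balled lever on the blue box towards the green lens with the closed fingers, let it spring back upright, lifted clear and handed the job in. No verdict was reported.

- **Tilt and hold:** the side camera put the tilt at about 0.40 rad. The fingers hid part of the ball there, so it could be nearer 0.36. I held that for about 1.1 s, then pushed 3 mm further and held about another 1.1 s without measuring the tilt again.
- **Force:** I read 3–4.5 N sideways while holding. That is below the 5.5 N expected at 0.4 rad, so it does not confirm the camera's figure, but the camera estimate stayed above 0.3 rad.
- **Afterwards:** the ball was within 1 pixel of its predicted upright position, and the tool force was about 0.6 N with the fingertips at 0.30 m, clear of everything.
- **Left alone:** the black-balled lever looked upright and was within 4 mm of its first reading. The nut bin's origin was within about 3 mm of its first reading.

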